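# Stand the drained tube rack back on its feet against the stop strip

### The job

The empty white tube rack has been left lying on its long side on the draining mat. Without gripping or lifting it, push it over onto its feet with the fingertips, then push it along the mat until its long side sits snug and square against the raised metal stop strip, with no end of the rack hanging past the strip. Leave everything else where it stands.

Things in the scene. Friction and masses are not known exactly. Their poses are not given: they have to be found in the camera images.
- rack: Empty white plastic tube rack, 180 x 110 mm, 70 mm high, 175 to 325 g. Origin: centre of that envelope. +x points out of its open grid top (at x = +35 mm), the solid base plate with four 6 mm feet is at x = -35 mm; y runs along its length, z across its width (sides at +-55 mm). Starts on its side: z up, 110 mm tall; feet face the strip, grid top faces away, square to it within 0.2 rad.
- rack_push (a point): A point near the upper edge of the grid top as the rack lies: (+35, 0, +31) mm in the rack's axes. Pushed here towards the strip, the rack tips about its feet's lower edge; after some 50 mm of push (30 degrees) it falls onto its feet by itself. The grid has 3 mm bars and 15 mm openings.
- rack_corner_a (a point): Bottom corner of the long side that faces the strip once the rack is on its feet (x then up, z at the strip): (-32, +90, +55) mm in the rack's axes. Roughly 20 to 70 mm of gap to the strip are then left; pushed low on its other long side the rack slides along the mat with 1 to 5 N.
- rack_corner_b (a point): The other bottom corner of that same long side: (-32, -90, +55) mm in the rack's axes. A rack that meets the strip askew can jam on its first corner: a broad push with both open fingers side by side squares it on the way, or push nearer the end that lags behind.
- mat: Grey ribbed draining mat fixed to the bench, 4 mm thick, turned any way. Origin on the bench surface, z up; the mat reaches from x = -150 to +130 mm and y = -150 to +150 mm. A metal stop strip runs along its whole -x edge, 15 mm thick, its top 22 mm above the bench; the strip's inner face, which the rack must meet, is at x = -135 mm.
- specimen_jar: Bystander: closed specimen jar, 56 mm across, 60 mm tall, standing on the bench just off the mat's +y side. Origin: centre of its underside. Leave alone.
- tape: Bystander: roll of paper tape lying flat, 70 mm across, 20 mm high, on the bench just off the mat's -y side. Origin: centre of its underside. Leave alone.
- tube_block: Bystander: grey block 60 x 130 x 45 mm with seven orange-capped sample tubes standing in it to 100 mm height, to one side of the bench. Origin: centre of its underside. Leave alone.
- gel_bottle: Bystander: bottle 60 mm across, 150 mm tall, on the other side of the bench. Origin: centre of its underside. Leave alone.
There are look-alikes about, which are no part of the job. Leave any pink look-alike of the rack alone.

How it is judged (in metres and radians):
On the way:
1. the rack stands on its feet on the mat (angle between rack's own x axis and vertical below 0.08 rad and height (world z) of rack below 0.045 m), for 0.2 s.
At the end, for the whole second after the job is handed in: The rack stands level on its feet on the mat (within 0.08 rad), at rest, both bottom corners of its strip-side long side within 7 mm of the strip's inner face, its middle within 60 mm of the strip's middle lengthwise; each bystander within 20 mm of where it stood (all of step 1 and x of each of rack_corner_a, rack_corner_b in the frame of mat below -0.128 m and x of rack in the frame of mat above -0.09 m and y of rack in the frame of mat between -0.06 and 0.06 m and linear speed of rack below 0.01 m/s and distance of each of specimen_jar, tape, tube_block, gel_bottle from where it was at the start of the episode below 0.02 m); the robot touches nothing.
It fails at once if the rack was lifted off the mat (height (world z) of rack above 0.08 m or (angle between rack's own x axis and vertical below 0.3 rad and height (world z) of rack above 0.066 m)).
It fails at once if the specimen jar was shifted or knocked over (distance of specimen_jar from where it was at the start of the episode above 0.02 m or angle between specimen_jar's own z axis and vertical above 0.3 rad).
It fails at once if the tape was shifted or knocked over (distance of tape from where it was at the start of the episode above 0.02 m or angle between tape's own z axis and vertical above 0.3 rad).
It fails at once if the tube block was shifted or knocked over (distance of tube_block from where it was at the start of the episode above 0.02 m or angle between tube_block's own z axis and vertical above 0.3 rad).
It fails at once if the gel bottle was shifted or knocked over (distance of gel_bottle from where it was at the start of the episode above 0.02 m or angle between gel_bottle's own z axis and vertical above 0.3 rad).
It also fails if it takes over 48 s, if anything falls off the work surface, if the arm or the gripper's body presses on something with over 40 N, if the wrist force passes 120 N, or if a joint passes its speed limit or range.

### The arm

A 6-joint arm with a two-finger parallel gripper is mounted at the origin on the work surface. World frame = base frame: x ahead of the robot, y to its left, z up, the work surface at z = 0. Lengths are in mm, angles in rad, forces in N, time in s.
With the tool pointing down it reaches from about 350 to 975 mm from the base axis. Payload 7.1 kg.
Tool frame: the origin (TCP) lies midway between the tips of the shut fingers; the grasp point (between the pads) lies 19 mm behind it (ctrl.grasp_offset is the distance from the TCP to the grasp point, in mm); z points along the fingers, y is the line along which they close (so a half turn about z gives the same grasp; the last joint's range is limited). The gripper opens to 88 mm and grips with 3 to 60 N. Pads are 20 mm wide; open, the fingers measure 115 mm over their backs; the gripper's body (75 mm by 178 mm) begins 61 mm behind the grasp point.
Start: joints at [1.295, 0.423, 1.63, -0, 1.089, -0.019], TCP at [158.71, 604.496, 222.675] pointing down, gripper open.
Joint ranges: [-3, 3], [-0.9, 2.11], [0.09, 2.58], [-1.31, 4.45], [0.11, 2.69], [-2.54, 2.54]. Speed limits (rad/s): [2.39, 2.39, 3.01, 3.14, 3.14, 3.14].

### API

Orientations are given as a rotation vector (axis times angle).
In Python, from workcell import ctrl gives the robot as it stands. The module is installed in compiled form; this text tells all that it offers.
- The arm moves only by the tool servo_tool, never from a script. Its argument "rows" is a list of rows, each a list of 7 numbers: the turn, a rotation vector about the tool's x, y, z as a fraction of full scale, then the shift along the tool's x, y, z as a fraction of full scale, then the finger opening in mm, from 0 to 87.8. A call has 1 to 10 rows; each row is the pose to reach, as a shift and turn from the pose commanded when the call began, along the tool's axes at that moment; what a row does not reach only later rows make up. Full scale, the value 1, is 20 cm for a shift and 1.5 rad for a turn. A row lasts 1/8 s, in which the tool goes at most 62.5 mm and 10.7 degrees, less where a joint would pass 70% of its speed; a pose out of reach is approached as far as the arm can. A call with a number of a shift or a turn outside -1 to 1 is refused whole. A call with a gripper value outside its range is refused whole. The fingers move at their own pace and stop on an object; the grip force is fixed at half the most. Time passes only in rows, so rows that repeat a pose let the fingers close. It gives the time, the measured TCP pose, the force, the opening and the grip force at its end, in the units of the state.
- ctrl.get_obs(): the state, without advancing time (a new reading comes with each control period).
- ctrl.get_image(name): name is "scene" or "top" or "wrist"; returns (picture, depth): 480x640x3 uint8, red, green, blue; 480x640 float32, mm along the optical axis (not along the pixel's ray), 0 where there is no reading.
- ctrl.camera_info(name): a dict with "intrinsics" (3x3 intrinsics, pixels), "R" (3x3) and "t" (3): a world point X has camera coordinates R X + t. Camera axes: x right, y down, z forward; pixel columns grow to the right and rows downward; lengths in mm; the calibration is good to about 2 mm. A picture is of the moment at which its call begins: read the wrist's pose just before it. camera_info takes no time and is no camera call; for the wrist camera it gives the pose at the moment of the call.
- ctrl.close_job(): hands the job in; it is judged then, once.
The state is a dict: "t": time; "qpos": joint angles; "qvel": joint speeds; "joint_torque": joint torques, N m; "ee_pos": TCP position; "orientation": TCP orientation; "ft_force": force on the tool from outside, world axes, zero at the start; "moment": the same for the moment, N m; "width": finger opening in mm; "grasp_force": force on a finger pad.
Only numpy, scipy, OpenCV 4.12 (cv2) and the standard library are available. Lean on these libraries where they do the work, as an engineer would, in place of code of your own. Each camera call takes 0.05 s, during which the arm holds its last target. There are 200 camera calls.

## Working session

There is one attempt and no reset: what is moved stays moved. The work goes in short steps, Python scripts to look and compute and a tool call to move; the robot and the scene stay as the last step left them, time stands still between calls to the robot, and variables do not carry over. Pictures are saved under pics/ and viewed, at most 10 in all, crops included, and the job is handed in when it is done.

Besides the shell and the picture viewer there is one more tool, called after "Emit:" in YAML: its name, and indented under it one key for each argument. servo_tool: Moves the arm, as the interface text tells. Its arguments: {"type":"object","properties":{"rows":{"type":"array","items":{"type":"array","items":{"type":"number"}}}},"required":["rows"]}

```bash
mkdir -p pics; python3 - <<'E'
from workcell import ctrl
import cv2,numpy as np
for n in ("top","scene"):
    p,d=ctrl.get_image(n); cv2.imwrite(f"pics/{n}0.png",p[:,:,::-1]); np.savez(f"{n}0.npz",p=p,d=d)
    c=ctrl.camera_info(n); print(n,c)
o=ctrl.get_obs(); print(o["t"],o["ee_pos"],o["orientation"],o["ft_force"])
E
```

```text
top {'intrinsics': array([[514.83640403,   0.        , 318.79419847],
       [  0.        , 514.83640403, 233.11033602],
       [  0.        ,   0.        ,   1.        ]]), 'R': array([[ 0.08029991, -0.99675763,  0.00511464],
       [-0.97196308, -0.07943803, -0.22130831],
       [ 0.22099704,  0.0127998 , -0.97519048]]), 't': array([ -32.6317873 ,  608.27818472, 1309.01541962])}
scene {'intrinsics': array([[474.67258561,   0.        , 318.52952967],
       [  0.        , 474.67258561, 240.05887547],
       [  0.        ,   0.        ,   1.        ]]), 'R': array([[ 0.59956814,  0.80028582,  0.00778779],
       [ 0.67339472, -0.4991959 , -0.54529167],
       [-0.43250156,  0.33218377, -0.8382102 ]]), 't': array([-355.22201631, -344.77836346, 1440.32310166])}
0.1 [158.59828599 604.03837099 221.99074977] [-4.02284138e-01 -3.11553277e+00  2.08930040e-03] [ 1.05017169 -0.09201323  0.54896821]
```

View pics/top0.png

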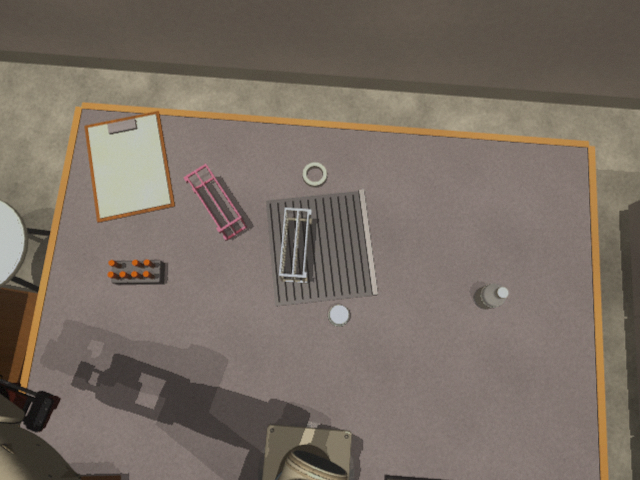

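View pics/scene0.png

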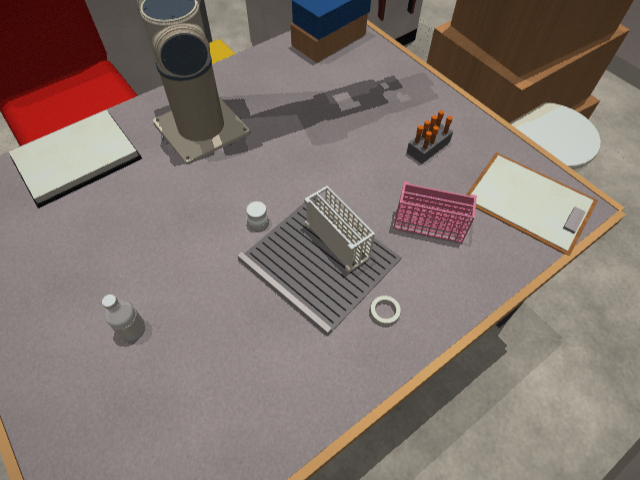

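Top view: the white rack is at (295,245) and the strip at (368,243). What could be mistaken for the rack: the pink look-alike (215,203), the tape (315,174), the jar (339,315). I choose the white one on the mat. Next I measure it and check a close crop.

```bash
cat > h.py <<'E'
from workcell import ctrl
import cv2,numpy as np
def cloud(n,d,c=None):
    c=c or ctrl.camera_info(n); K=c["intrinsics"]
    v,u=np.mgrid[:480,:640]; P=np.stack([(u-K[0,2])/K[0,0]*d,(v-K[1,2])/K[1,1]*d,d],-1)
    return (P-c["t"])@c["R"]
def ray(n,uv,z,c=None):
    c=c or ctrl.camera_info(n); uv=np.atleast_2d(uv).astype(float)
    w=np.c_[uv,np.ones(len(uv))]@np.linalg.inv(c["intrinsics"]).T@c["R"]; o=-c["R"].T@c["t"]
    return (o+w*((z-o[2])/w[:,2])[:,None])[:,:2]
E
python3 - <<'E'
from h import *
a=np.load("top0.npz");p,d=a["p"],a["d"]
print("mat corners",ray("top",[(267,200),(277,304)],4),ray("top",[(376,295),(363,190)],22))
X=cloud("top",d); g=p.max(2).astype(int)
sub=(slice(185,305),slice(262,325))
m=np.zeros(d.shape,bool); m[sub]=True; m&=(X[...,2]>95)&(X[...,2]<130)
Q=X[m]; print(len(Q),"z",np.percentile(Q[:,2],[5,50,95]))
r=cv2.minAreaRect(Q[:,:2].astype(np.float32)); print(r, cv2.boxPoints(r))
s=np.load("scene0.npz"); Y=cloud("scene",s["d"]); 
M=np.zeros(d.shape,bool); M[170:290,285:385]=True; M&=(Y[...,2]>98)&(Y[...,2]<130)
Q=Y[M]; r=cv2.minAreaRect(Q[:,:2].astype(np.float32)); print(len(Q),np.median(Q[:,2]),r,cv2.boxPoints(r))
S=np.zeros(d.shape,bool); S[185:300,355:382]=True; S&=(X[...,2]>14)&(X[...,2]<32)
r=cv2.minAreaRect(X[S][:,:2].astype(np.float32)); print("strip",S.sum(),r,cv2.boxPoints(r))
print("jar",ray("top",(339,315),60),"tape",ray("top",(315,174),20))
cv2.imwrite("pics/crop.png",np.hstack([cv2.resize(p[180:320,250:390],(400,400),interpolation=2),cv2.resize(s["p"][170:310,260:400],(400,400),interpolation=2)])[:,:,::-1])
E
```

```text
mat corners [[707.70417541 172.02969271]
 [417.36398981 114.83095143]] [[ 461.46470916 -150.13542525]
 [ 753.91909701  -97.04861157]]
528 z [ 98.49943359 113.51684187 118.11791022]
((569.641845703125, 76.56158447265625), (181.357177734375, 69.87622833251953), 0.9953442811965942) [[478.37     109.919235]
 [479.58386   40.05355 ]
 [660.9137    43.203934]
 [659.6998   113.06962 ]]
794 110.2890935852779 ((571.116455078125, 72.523193359375), (183.56732177734375, 72.39299011230469), 0.9726770520210266) [[478.73157  107.15639 ]
 [479.96045   34.773834]
 [663.50134   37.89    ]
 [662.27246  110.27255 ]]
strip 601 ((607.583984375, -101.35420227050781), (299.5591735839844, 50.682838439941406), 10.825394630432129) [[ 455.71033  -104.594864]
 [ 465.22937  -154.37575 ]
 [ 759.45764   -98.11354 ]
 [ 749.9386    -48.332657]]
jar [[397.59017512 -53.07092901]] tape [[790.87938342  41.90932039]]
```

View pics/crop.png

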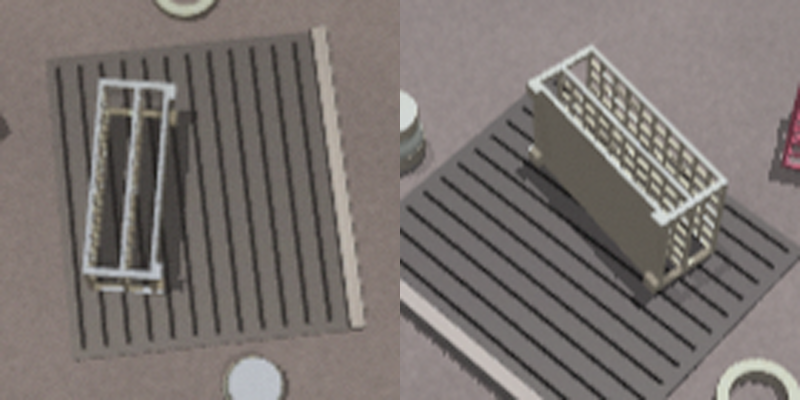

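The crop confirms the white rack on its side: feet face the strip, which is at crop (340,180), and the grid top faces away. Rack centre is about (570,75), yawed 1°; the strip runs at about 10.7°. Moving now.

Emit:
servo_tool:
  rows:
    - [0, 0, 0, -0.85, -0.54, 0, 40]
    - [0, 0, 0, -0.85, -0.54, 0, 0]
    - [0, 0, 0, -0.85, -0.54, 0, 0]
    - [0, 0, 0, -0.85, -0.54, 0, 0]
    - [0, 0, 0, -0.85, -0.54, 0, 0]

```text
t: 0.72
ee_pos: [296.1, 456.7, 222.7]
orientation: [-0.405, -3.115, -0.0]
ft_force: [0.1, 0.7, -0.2]
width: 41.1
grasp_force: 0.0
```

Emit:
servo_tool:
  rows:
    - [0, 0, 0, -0.85, -0.54, 0, 0]
    - [0, 0, 0, -0.85, -0.54, 0, 0]
    - [0, 0, 0, -0.85, -0.54, 0, 0]
    - [0, 0, 0, -0.85, -0.54, 0, 0]
    - [0, 0, 0, -0.85, -0.54, 0, 0]

```text
t: 1.35
ee_pos: [432.5, 310.1, 222.5]
orientation: [-0.403, -3.115, -0.0]
ft_force: [-0.0, 0.2, 0.0]
width: 0.5
grasp_force: 0.0
```

Emit:
servo_tool:
  rows:
    - [0, 0, 0.865, -0.85, -0.54, 0, 0]
    - [0, 0, 0.865, -0.85, -0.54, 0, 0]
    - [0, 0, 0.865, -0.85, -0.54, 0, 0]
    - [0, 0, 0.865, -0.85, -0.54, 0, 0]
    - [0, 0, 0.865, -0.85, -0.54, 0, 0]
    - [0, 0, 0.865, -0.85, -0.54, 0, 0]
    - [0, 0, 0.865, -0.85, -0.54, 0, 0]
    - [0, 0, 0.865, -0.85, -0.54, 0, 0]
    - [0, 0, 0.865, -0.85, -0.54, 0, 0]

```text
t: 2.48
ee_pos: [569.3, 163.1, 222.6]
orientation: [-2.197, -2.245, 0.0]
ft_force: [0.1, 0.3, -0.5]
width: 0.5
grasp_force: 0.0
```

Emit:
servo_tool:
  rows:
    - [0, 0, 0, 0, 0, 0.3, 0]
    - [0, 0, 0, 0, 0, 0.55, 0]
    - [0, 0, 0, 0, 0, 0.67, 0]
    - [0, 0, 0, 0, 0, 0.67, 0]
    - [0, 0, 0, -0.1, 0, 0.67, 0]
    - [0, 0, 0, -0.17, 0, 0.67, 0]
    - [0, 0, 0, -0.2, 0, 0.67, 0]
    - [0, 0, 0, -0.23, 0, 0.67, 0]
    - [0, 0, 0, -0.26, 0, 0.67, 0]
    - [0, 0, 0, -0.28, 0, 0.67, 0]

```text
t: 3.72
ee_pos: [570.8, 105.4, 88.8]
orientation: [2.203, 2.24, 0.001]
ft_force: [-0.7, 3.4, 4.5]
width: 0.3
grasp_force: 2.2
```

```bash
python3 - <<'E'
from h import *
p,d=ctrl.get_image("scene"); cv2.imwrite("pics/s1.png",cv2.resize(p[100:310,220:440],(660,600))[:,:,::-1])
E
```

```text
(no output)
```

View pics/s1.png

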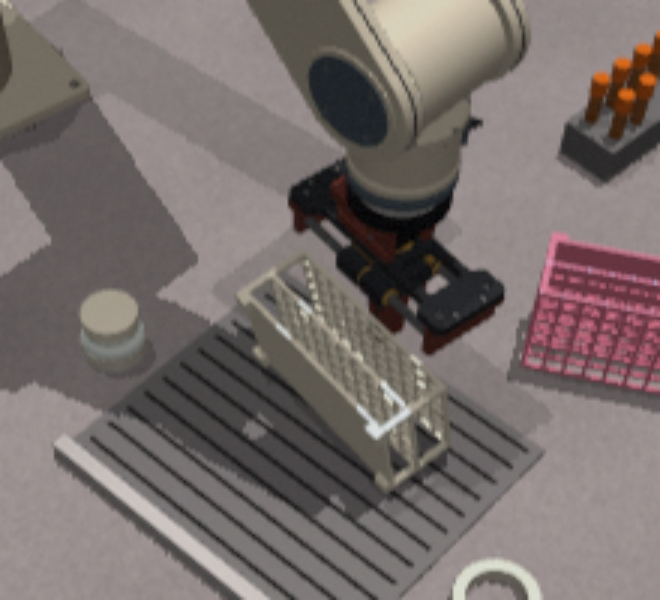

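The rack (crop centre 350,370) is beginning to tip about its feet, so I keep pushing.

Emit:
servo_tool:
  rows:
    - [0, 0, 0, -0.03, 0, 0, 0]
    - [0, 0, 0, -0.06, 0, 0, 0]
    - [0, 0, 0, -0.09, 0, 0, 0]
    - [0, 0, 0, -0.12, 0, 0, 0]
    - [0, 0, 0, -0.15, 0, 0, 0]
    - [0, 0, 0, -0.18, 0, 0, 0]
    - [0, 0, 0, -0.2, 0, 0, 0]
    - [0, 0, 0, -0.22, 0, 0, 0]
    - [0, 0, 0, -0.22, 0, 0, 0]
    - [0, 0, 0, -0.22, 0, 0, 0]

```text
t: 5.03
ee_pos: [573.9, 66.8, 99.0]
orientation: [-2.205, -2.238, -0.015]
ft_force: [-28.8, 25.0, 92.8]
width: 0.4
grasp_force: 47.0
```

```bash
python3 - <<'E'
from h import *
p,d=ctrl.get_image("scene"); cv2.imwrite("pics/s2.png",cv2.resize(p[100:310,220:440],(660,600))[:,:,::-1])
E
```

```text
(no output)
```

View pics/s2.png

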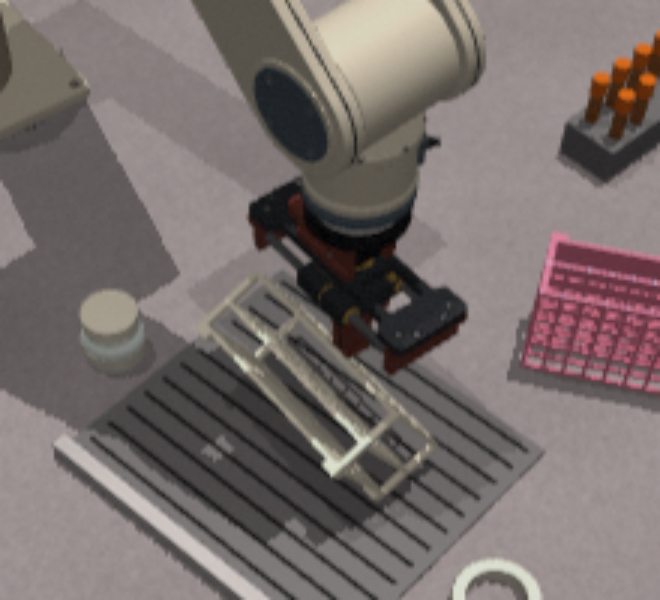

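Wrist force is 93 N upwards: the fingertip has wedged in the tilted grid. I'm easing off to relieve the load.

Emit:
servo_tool:
  rows:
    - [0, 0, 0, 0.015, 0, -0.025, 0]
    - [0, 0, 0, 0.03, 0, -0.04, 0]
    - [0, 0, 0, 0.04, 0, -0.05, 0]

```text
t: 5.45
ee_pos: [572.8, 70.5, 100.7]
orientation: [2.2, 2.239, 0.005]
ft_force: [1.2, 1.9, 4.5]
width: 0.4
grasp_force: 3.5
```

```bash
python3 - <<'E'
from h import *
p,d=ctrl.get_image("wrist"); q,_=ctrl.get_image("scene")
cv2.imwrite("pics/w3.png",np.hstack([cv2.resize(p,(400,300)),cv2.resize(q[150:285,260:440],(400,300))])[:,:,::-1])
o=ctrl.get_obs();print(o["ee_pos"],o["ft_force"])
E
```

```text
[572.82911808  70.46963375 100.40807082] [-0.78034915  3.69970689 11.95678885]
```

View pics/w3.png

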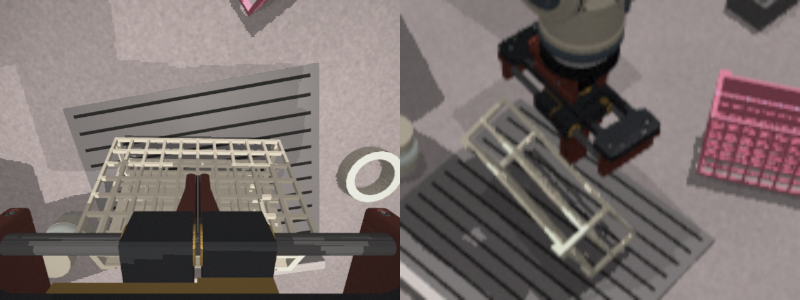

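```bash
python3 - <<'E'
from h import *
o=ctrl.get_obs();print(o["ee_pos"],o["ft_force"])
p,d=ctrl.get_image("scene"); X=cloud("scene",d); 
pw,dw=ctrl.get_image("wrist"); Y=cloud("wrist",dw)
for n,Q,P in(("s",X,p),("w",Y,pw)):
    P=P.astype(int); m=(Q[...,2]>12)&(Q[...,2]<125)&(Q[...,0]>470)&(Q[...,0]<675)&(Q[...,1]>-80)&(Q[...,1]<150)&(P.min(2)>75)&(d>0)
    q=Q[m]
    im=np.zeros((13,24),int)
    np.add.at(im,(12-(q[:,2]//10).astype(int),((q[:,1]+80)//10).astype(int)),1)
    print(n,len(q)); print("\n".join(" ".join(f"{v:3d}" for v in r) for r in im))
E
```

```text
[572.82911808  70.46963375 100.40807082] [-0.78034915  3.69970689 11.95678885]
s 1010
  0   0   0   0   0   0   0   0   0   2  18  13   7   0   0   0   0   0   0   0   0   0   0   0
  0   0   0   0   0   0   0   3  23 141  15   3   2   8   0   0   0   0   0   0   0   0   0   0
  0   0   0   0   0   0 133  49  10   2  13   0   0  12   1   1   0   0   0   0   0   0   0   0
  0   0   0   0   0   0  16  28   0   0  17   0   0   8   4   0   0   0   0   0   0   0   0   0
  0   0   0   0   0   0   0  18   9   0  15  11   0   0  10   0   0   0   0   0   0   0   0   0
  0   0   0   0   0   0   0   0  26   0   0  10   0   0   2   3   0   0   0   0   0   0   0   0
  0   0   0   0   0   0   0   0  17  13   0  14   2   0   0   9   0   0   0   0   0   0   0   0
  0   0   0   0   0   0   0   0   0  26   0   0  23   0   0   3   6   0   0   0   0   0   0   0
  0   0   0   0   0   0   0   0   0  10  13   0   5   3   0   0   6   0   0   0   0   0   0   0
  0   0   0   0   0   0   0   0   0   1  24   0   1  19   0  14  14   8   0   0   0   0   0   0
  0   0   0   0   0   0   0   0   0   0  18   4   1   
[... 799 characters left out ...]
  0   0   0   0   0   0
  0   0   0   0   0   0   0   0 101 183   0 523 213   0   0 2713  74   0   0   0   0   0   0   0
  0   0   0   0   0   0   0   0   0 900   2   0 1552   0   0  95 2391   0   0   0   0   0   0   0
  0   0   0   0   0   0   0   0   0 421 305   0  18 210   0   0 793  41   0   0   0   0   0   0
  0   0   0   0   0   0   0   0   0   0 619   3   0 1453   0  31 659 1505   0   0   0   0   0   0
  0   0   0   0   0   0   0   0   0   0 341 138   0  46 938  55   9   0   0   0   0   0   0   0
  0   0   0   0   0   0   0   0   0   0   0 131  47  21 110   0   0   0   0   0   0   0   0   0
  0   0   0   0   0   0   0   0   0   0   0   0   0   0   0   0   0   0   0   0   0   0   0   0
```

Cross-section: the rack is tilted about 26° and its pivot is at y≈28. The grid bars under the tip rise as it rotates, so the finger has to follow an arc, forward and up.

Emit:
servo_tool:
  rows:
    - [0, 0, 0, 0, 0, -0.02, 0]
    - [0, 0, 0, -0.015, 0, -0.03, 0]
    - [0, 0, 0, -0.035, 0, -0.04, 0]
    - [0, 0, 0, -0.055, 0, -0.048, 0]
    - [0, 0, 0, -0.075, 0, -0.055, 0]

```text
t: 6.28
ee_pos: [571.4, 54.1, 109.6]
orientation: [-2.203, -2.239, 0.0]
ft_force: [-0.4, 0.8, -0.0]
width: 0.6
grasp_force: 0.0
```

Emit:
servo_tool:
  rows:
    - [0, 0, 0, -0.02, 0, -0.004, 0]
    - [0, 0, 0, -0.04, 0, -0.008, 0]
    - [0, 0, 0, -0.06, 0, -0.012, 0]
    - [0, 0, 0, -0.08, 0, -0.015, 0]

```text
t: 6.78
ee_pos: [571.7, 38.3, 112.7]
orientation: [2.203, 2.24, -0.0]
ft_force: [0.3, -0.7, -0.0]
width: 0.2
grasp_force: 0.0
```

```bash
cat > prof.py <<'E'
from h import *
o=ctrl.get_obs();print(o["t"],o["ee_pos"],o["ft_force"])
p,d=ctrl.get_image("scene"); Q=cloud("scene",d); P=p.astype(int)
m=(Q[...,2]>12)&(Q[...,2]<125)&(Q[...,0]>470)&(Q[...,0]<675)&(Q[...,1]>-90)&(Q[...,1]<150)&(P.min(2)>75)&(d>0)
q=Q[m]; im=np.zeros((13,24),int)
np.add.at(im,(12-(q[:,2]//10).astype(int),((q[:,1]+90)//10).astype(int)),1)
print("\n".join(" ".join(f"{v:3d}" for v in r) for r in im))
E
python3 prof.py
```

```text
6.775 [571.71395669  38.31362259 112.72197403] [ 0.30439008 -0.66731003 -0.04245925]
  0   0   0   0   0   0   0   0   0   0   0   0   0   0   0   0   0   0   0   0   0   0   0   0
  0   0   0   0   0   0   0   0   0   0   0   2   0   1   0   0   0   0   0   0   0   0   0   0
  0   0   0   0   0   0   0   0   0   0   0   0   0   0   0   0   0   0   0   0   0   0   0   0
  0   0   0   0   0   0   0   0   0   0   0   0   0   0   0   0   0   0   0   0   0   0   0   0
  0   0   0   0   0   0   0   0   0   0   0   0   0   0   0   0   0   0   0   0   0   0   0   0
 66  78 125  62 132  59 123  85 101 115  61 111   0   0   0   0   0   0   0   0   0   0   0   0
 29  37  43  24  39  21  41  31  34  43  26  47   0   0   0   0   0   0   0   0   0   0   0   0
  9   3   0   0   0   0   0   0   0   0   0  15   0   0   0   0   0   0   0   0   0   0   0   0
 29  23  15   4  19   4  22  10  17  18   4  31   0   0   0   0   0   0   0   0   0   0   0   0
 69  59  79  16  78  14  79  34  55  68  25  62   0   0   0   0   0   0   0   0   0   0   0   0
  5   2   0   0   0   0   0   0   0   0   0   8   0   0   0   0   0   0   0   0   0   0   0   0
 39  70  61  39  43  49  34  50  29  56  19  59   0   0   0   0   0   0   0   0   0   0   0   0
  0   0   0   0   0   0   0   0   0   0   0   0   0   0   0   0   0   0   0   0   0   0   0   0
```

The rack has fallen onto its feet. I retreat, open the fingers, align with the strip and measure from above.

Emit:
servo_tool:
  rows:
    - [0, 0, -0.11, 0.2, 0, -0.1, 40]
    - [0, 0, -0.11, 0.5, 0, -0.2, 87.8]
    - [0, 0, -0.11, 0.75, 0, -0.3, 87.8]
    - [0, 0, -0.11, 0.75, 0, -0.3, 87.8]
    - [0, 0, -0.11, 0.75, 0, -0.3, 87.8]

```text
t: 7.45
ee_pos: [568.8, 188.2, 172.2]
orientation: [-2.01, -2.414, 0.001]
ft_force: [0.2, -0.2, 0.7]
width: 46.8
grasp_force: 0.0
```

```bash
cat > meas.py <<'E'
from h import *
o=ctrl.get_obs();print(o["t"],o["ee_pos"],o["orientation"])
B=[]
for n in("scene","top"):
    p,d=ctrl.get_image(n); Q=cloud(n,d); P=p.astype(int)
    inb=(Q[...,0]>400)&(Q[...,0]<760)&(Q[...,1]>-170)&(Q[...,1]<70)&(d>0)
    m=(inb&(Q[...,2]>58)&(Q[...,2]<90)&(P.min(2)>80)).astype(np.uint8)
    k,l,s,_=cv2.connectedComponentsWithStats(cv2.dilate(m,np.ones((5,5)))); j=1+s[1:,4].argmax(); q=Q[(m>0)&(l==j)]
    v,u=np.nonzero((m>0)&(l==j)); w=ray(n,np.c_[u,v],74)
    for nm,a in(("cloud",q[:,:2]),("ray74",w)):
        r=cv2.minAreaRect(a.astype(np.float32)); print(n,nm,len(a),np.median(q[:,2]),r)
    # strip: bright pixels, low height
    S=(inb&(Q[...,2]>8)&(Q[...,2]<36)&(P.min(2)>125)&(Q[...,1]<(Q[...,0]-612)*.19-85)).astype(np.uint8)
    k,l,s,_=cv2.connectedComponentsWithStats(S); j=1+s[1:,4].argmax(); v,u=np.nonzero(l==j)
    r=cv2.minAreaRect(ray(n,np.c_[u,v],22).astype(np.float32)); print(n,"strip",len(u),r,cv2.boxPoints(r).round(1).tolist())
    B.append(cv2.resize(p[150:330,240:420] if n=="top" else p[150:340,220:410],(400,400),interpolation=2))
import sys; cv2.imwrite(sys.argv[1],np.hstack(B)[:,:,::-1])
E
python3 meas.py pics/m1.png
```

```text
7.45 [568.76449465 188.2251233  172.23879695] [-2.00992834e+00 -2.41424067e+00  1.36429280e-03]
scene cloud 1510 71.39429351881333 ((574.1480712890625, -26.969017028808594), (182.1233673095703, 111.65145111083984), 0.3204613924026489)
scene ray74 1510 71.39429351881333 ((577.6622924804688, -29.425506591796875), (185.0115966796875, 113.50486755371094), 0.025727111846208572)
scene strip 658 ((612.8189086914062, -122.70281219482422), (296.2919921875, 13.61210823059082), 10.8722562789917) [[466.0, -144.0], [468.6000061035156, -157.3000030517578], [759.5999755859375, -101.4000015258789], [757.0, -88.0999984741211]]
top cloud 1069 73.64366031028177 ((571.9613647460938, -23.600860595703125), (181.75149536132812, 109.9175796508789), 0.004229767248034477)
top ray74 1069 73.64366031028177 ((571.4976196289062, -23.643829345703125), (180.967529296875, 109.85710144042969), 0.08801385760307312)
top strip 509 ((610.2732543945312, -119.00730895996094), (298.0948791503906, 13.28935718536377), 10.857148170471191) [[462.6000061035156, -140.60000610351562], [465.1000061035156, -153.60000610351562], [757.9000244140625, -97.5], [755.4000244140625, -84.4000015258789]]
```

View pics/m1.png

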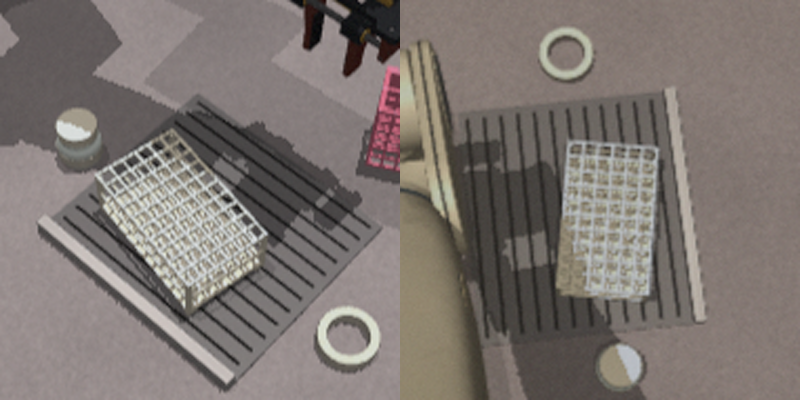

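Standing, as both views show (rack at right-panel (610,215)). Its far end is about 23 mm and its near end about 58 mm from the strip. I go behind it with open fingers parallel to the strip.

Emit:
servo_tool:
  rows:
    - [0, 0, -0.005, -0.25, -0.1, 0, 87.8]
    - [0, 0, -0.005, -0.5, -0.18, 0, 87.8]
    - [0, 0, -0.005, -0.55, -0.18, 0.1, 87.8]
    - [0, 0, -0.005, -0.55, -0.18, 0.35, 87.8]
    - [0, 0, -0.005, -0.55, -0.18, 0.6, 87.8]
    - [0, 0, -0.005, -0.55, -0.18, 0.75, 87.8]
    - [0, 0, -0.005, -0.55, -0.18, 0.8, 87.8]
    - [0, 0, -0.005, -0.55, -0.18, 0.8, 87.8]

```text
t: 8.55
ee_pos: [553.4, 73.2, 12.4]
orientation: [-2.003, -2.419, 0.001]
ft_force: [0.9, -0.2, 1.1]
width: 87.4
grasp_force: 0.0
```

Emit:
servo_tool:
  rows:
    - [0, 0, 0, -0.03, 0, 0, 87.8]
    - [0, 0, 0, -0.06, 0, 0, 87.8]
    - [0, 0, 0, -0.085, 0, 0, 87.8]
    - [0, 0, 0, -0.11, 0, 0, 87.8]
    - [0, 0, 0, -0.135, 0, 0, 87.8]
    - [0, 0, 0, -0.16, 0, 0, 87.8]
    - [0, 0, 0, -0.185, 0, 0, 87.8]
    - [0, 0, 0, -0.21, 0, 0, 87.8]
    - [0, 0, 0, -0.23, 0, 0, 87.8]
    - [0, 0, 0, -0.25, 0, 0, 87.8]

```text
t: 9.8
ee_pos: [563.1, 24.5, 12.6]
orientation: [-2.002, -2.421, 0.0]
ft_force: [-1.3, 1.0, 0.7]
width: 87.8
grasp_force: 0.7
```

```bash
python3 meas.py pics/m2.png
```

```text
9.8 [563.14521878  24.51915821  12.64964342] [-2.00191328e+00 -2.42112863e+00  3.59950994e-05]
scene cloud 1466 71.40172509760039 ((583.8837890625, -46.80082702636719), (181.38853454589844, 111.17755126953125), 6.230778217315674)
scene ray74 1466 71.40172509760039 ((587.5993041992188, -48.286155700683594), (184.79800415039062, 112.64401245117188), 6.21480131149292)
scene strip 651 ((612.9777221679688, -122.67228698730469), (295.9684753417969, 13.61210823059082), 10.8722562789917) [[466.3999938964844, -143.89999389648438], [468.8999938964844, -157.3000030517578], [759.5999755859375, -101.4000015258789], [757.0, -88.0999984741211]]
top cloud 441 73.78601385406421 ((586.5403442382812, -73.84519958496094), (180.31768798828125, 49.263832092285156), 5.760823726654053)
top ray74 441 73.78601385406421 ((586.0782470703125, -73.54393005371094), (178.7855682373047, 49.19987487792969), 6.000244617462158)
top strip 483 ((611.1395263671875, -118.79408264160156), (295.7069091796875, 12.959845542907715), 10.866817474365234) [[464.70001220703125, -140.3000030517578], [467.20001220703125, -153.0], [757.5999755859375, -97.30000305175781], [755.0999755859375, -84.5999984741211]]
```

View pics/m2.png

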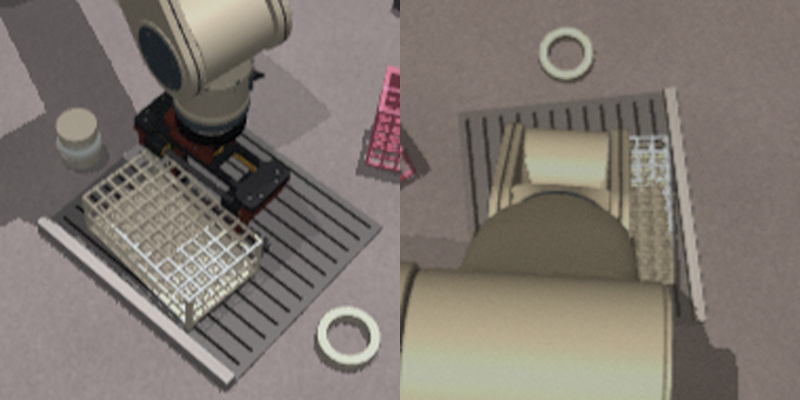

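The rack is turning square (6°) and the far end is nearing the strip. I continue gently.

Emit:
servo_tool:
  rows:
    - [0, 0, 0, -0.02, 0, 0, 87.8]
    - [0, 0, 0, -0.035, 0, 0, 87.8]
    - [0, 0, 0, -0.05, 0, 0, 87.8]
    - [0, 0, 0, -0.065, 0, 0, 87.8]
    - [0, 0, 0, -0.08, 0, 0, 87.8]
    - [0, 0, 0, -0.09, 0, 0, 87.8]
    - [0, 0, 0, -0.09, 0, 0, 87.8]

```text
t: 10.78
ee_pos: [566.7, 6.9, 12.7]
orientation: [2.002, 2.421, 0.0]
ft_force: [0.5, 0.7, -0.2]
width: 88.2
grasp_force: 0.0
```

```bash
python3 meas.py pics/m3.png
```

```text
10.775 [566.66050296   6.85201989  12.73965873] [2.00180508e+00 2.42079373e+00 1.49190627e-04]
scene cloud 1461 71.35710838815642 ((590.22802734375, -58.646331787109375), (182.75962829589844, 112.72775268554688), 10.080148696899414)
scene ray74 1461 71.35710838815642 ((593.4342041015625, -60.85796356201172), (183.26812744140625, 113.08857727050781), 10.333001136779785)
scene strip 604 ((620.9513549804688, -116.42057037353516), (277.7945861816406, 22.622140884399414), 10.997983932495117) [[482.3999938964844, -131.8000030517578], [486.79998779296875, -154.0], [759.5, -101.0], [755.0999755859375, -78.80000305175781]]
top cloud 375 73.56540258233949 ((594.17138671875, -88.2349853515625), (179.82574462890625, 44.34682083129883), 10.307528495788574)
top ray74 375 73.56540258233949 ((594.2575073242188, -88.09619140625), (180.07720947265625, 43.719356536865234), 10.22625732421875)
top strip 361 ((621.83251953125, -116.84449005126953), (273.9690856933594, 12.874124526977539), 10.895049095153809) [[486.1000061035156, -136.39999389648438], [488.5, -149.10000610351562], [757.5999755859375, -97.30000305175781], [755.0999755859375, -84.5999984741211]]
```

Gap is now about 4 mm. I finish with small steps and watch the force.

Emit:
servo_tool:
  rows:
    - [0, 0, 0, -0.008, 0, 0, 87.8]
    - [0, 0, 0, -0.016, 0, 0, 87.8]
    - [0, 0, 0, -0.022, 0, 0, 87.8]
    - [0, 0, 0, -0.022, 0, 0, 87.8]

```text
t: 11.38
ee_pos: [567.4, 2.6, 12.7]
orientation: [2.002, 2.421, 0.0]
ft_force: [-0.2, 0.2, -0.2]
width: 88.0
grasp_force: 0.1
```

Emit:
servo_tool:
  rows:
    - [0, 0, 0, -0.005, 0, 0, 87.8]
    - [0, 0, 0, -0.01, 0, 0, 87.8]
    - [0, 0, 0, -0.01, 0, 0, 87.8]

```text
t: 11.75
ee_pos: [567.5, 2.1, 12.9]
orientation: [-2.001, -2.42, -0.001]
ft_force: [-1.9, 10.0, 3.0]
width: 87.6
grasp_force: 5.1
```

Emit:
servo_tool:
  rows:
    - [0, 0, 0, -0.005, 0, 0, 87.8]
    - [0, 0, 0, -0.005, 0, 0, 87.8]

```text
t: 12.0
ee_pos: [567.5, 2.1, 13.0]
orientation: [-2.001, -2.419, -0.002]
ft_force: [-3.2, 15.7, 5.1]
width: 87.8
grasp_force: 8.1
```

Emit:
servo_tool:
  rows:
    - [0, 0, 0, 0.05, 0, 0, 87.8]
    - [0, 0, 0, 0.25, 0, 0, 87.8]
    - [0, 0, 0, 0.5, 0, 0, 87.8]
    - [0, 0, 0, 0.5, 0, -0.3, 87.8]
    - [0, 0, 0, 0.7, 0, -0.6, 87.8]
    - [0, 0, 0, 0.9, 0, -0.7, 87.8]
    - [0, 0, 0, 0.9, 0, -0.7, 87.8]
    - [0, 0, 0, 0.9, 0, -0.7, 87.8]

```text
t: 13.0
ee_pos: [533.5, 176.2, 152.1]
orientation: [-2.001, -2.422, 0.002]
ft_force: [-0.7, -1.1, -0.7]
width: 87.8
grasp_force: 0.0
```

```bash
python3 meas.py pics/m4.png
```

```text
13.0 [533.54515549 176.15279524 152.05422016] [-2.00098711e+00 -2.42175869e+00  1.65393989e-03]
scene cloud 1596 71.3129451556062 ((591.5303955078125, -62.639923095703125), (182.1186065673828, 112.02191925048828), 10.699235916137695)
scene ray74 1596 71.3129451556062 ((595.2039794921875, -64.021240234375), (184.44970703125, 113.25507354736328), 10.491728782653809)
scene strip 809 ((611.1724243164062, -114.13809967041016), (296.29217529296875, 30.88922119140625), 10.903559684753418) [[462.79998779296875, -127.0], [468.6000061035156, -157.3000030517578], [759.5999755859375, -101.30000305175781], [753.7000122070312, -70.9000015258789]]
top cloud 1092 73.53529649207735 ((590.1408081054688, -59.067237854003906), (181.8393096923828, 110.34562683105469), 10.922564506530762)
top ray74 1092 73.53529649207735 ((588.7918701171875, -59.25147247314453), (182.1329345703125, 110.10968780517578), 10.86356258392334)
top strip 352 ((610.4190673828125, -118.98955535888672), (297.80255126953125, 13.270145416259766), 10.866791725158691) [[462.8999938964844, -140.5], [465.3999938964844, -153.60000610351562], [757.9000244140625, -97.4000015258789], [755.4000244140625, -84.4000015258789]]
```

View pics/m4.png

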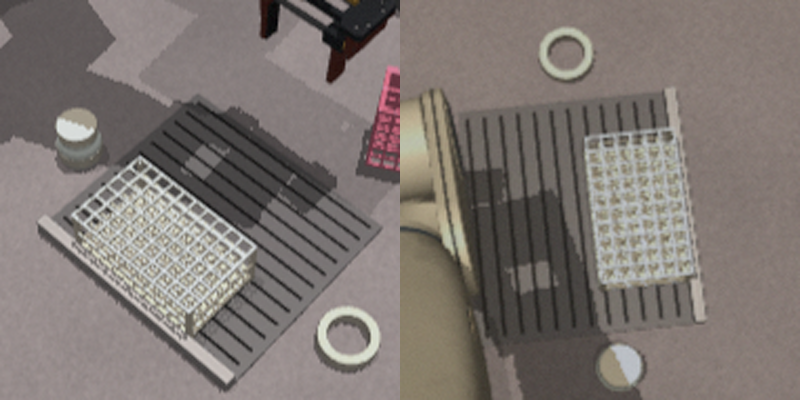

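The rack stands square and flush against the strip: yaw 10.9° against 10.87°, gap about 1 mm, and about 9 mm off the strip's middle. Handing in.

```bash
python3 -c "
from workcell import ctrl
print(ctrl.close_job())"
```

```text
the job is handed in; nothing more can be done
None
```

The rack stands on its feet, square against the strip with about a 1 mm gap and about 9 mm off its middle, nothing else was touched, and the job is handed in; while tipping it, a fingertip caught in the grid and the wrist force read 93 N (limit 120 N) before I eased off.

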